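# Seat two brass plugs in the cam-lever press and hold the glued one

### The job

The wooden board on the cross-slide carrier has two brass plugs still standing proud. Slide the carrier by its knob until the small plug is centred under the press foot, swing the hand lever up to the cams' highest lift so that the plug is pressed flush, and let the lever back down; then centre the large plug, which has fresh glue under it, and press that one home the same way. Finish while still holding the lever at its highest lift so the glue can take; press the plugs with the press only and leave the other things on the bench alone.

Things in the scene. Friction and masses are not known exactly. Their poses are not given: they have to be found in the camera images.
- press: bench press, screwed down: grey base 130 x 275 x 12 mm; a C-arm rises at its left (+y) side and reaches over the middle (arm 38 mm wide in x, 149 to 175 mm up; rod of the foot above it to 191 mm). Origin on the desk straight below the foot; x points away from the robot, y to the C-arm's column, z up; place and yaw vary. 'Its x, y' below mean this frame
- press_foot: the sprung press foot, origin at its lower end: a tapered steel pin with a 6 mm rounded tip held under the end of the C-arm, 114 mm above the desk at rest; it gives way upward at 11 N plus 2.5 N per mm
- carrier_knob (a point): grip point on the carrier's knob: black upright post, 18 mm in diameter (21 mm at its top), on a 30 mm wide tab at the front (-x) of the carrier; top 20 mm above this point, tab 26 mm below. 117 mm above the desk at rest. Moved sideways it slides carrier and board in x and y without turning (2 N drag each way, stays where left); C-arm about 90 mm behind it
- slide_x (a joint): carrier travel along the press's x, -0.022 to 0.022 m
- slide_y (a joint): carrier travel along the press's y, -0.036 to 0.036 m
- small_plug_top (a point): centre of the top of the small brass plug (11 mm in diameter), which stands 3 mm proud of the dark wooden board (64 x 100 x 14 mm, top 105 mm above the desk at rest) until pressed. It lies 12 mm nearer the robot (-x) and 26 mm to the left (+y) of the board's middle
- large_plug_top (a point): the same for the large brass plug (19 mm in diameter, glued); it lies 12 mm to +x and 26 mm to -y of the board's middle
- small_plug: the small plug; origin 3 mm below its top
- large_plug: the large plug; origin 3 mm below its top
- small_plug_depth (a joint): how far the small plug is pressed in, 0 (3 mm proud) to 0.003 m (flush); it takes 5 N and stays
- large_plug_depth (a joint): the same for the large plug
- lever: hand lever on the right (-y) end of the camshaft: a 10 mm rod with a black barrel grip across its end (28 mm in diameter, 26 mm long along y), its centre 120 mm from the shaft's axis; it swings in the press's x-z plane. Body origin on the shaft's axis below the press foot
- lever_grip (a point): centre of the lever's barrel grip. Fingers that close along the press's y pinch its two flat ends and can stay pointing down while it turns between them
- lever_pivot (a point): fixed point on the shaft's axis (which runs along the press's y) in the lever's plane, 36 mm above the desk
- cam (a joint): lever angle: 0 at rest, leaning low towards the robot (1.3 rad short of upright, grip 68 mm above the desk); 1.3 rad = upright = highest lift, without a stop there; beyond (to 1.8) the lift falls again; below 0.2 there is none. A spring swings it back to 0 when let go (about 2 N at the grip when upright, up to 5 N on the way)
- table_lift (a joint): height of the lifted table with slides and board, 0 to 0.012 m at lever 1.3 rad. The foot meets a proud plug at about 0.0065 m. Lower the lever before sliding the carrier
- wax_tin: bystander: flat round wax tin, 64 mm across, 28 mm tall
- sander: bystander: cork sanding block 49 x 78 x 26 mm
- case: bystander: flat case 70 x 40 x 15 mm beside the press
- offcut: bystander: wood offcut 30 mm long
- slat: bystander: sanding slat 18 x 66 x 8 mm, lying in front of the press

How it is judged:
On the way, in this order (a step that is already met when the one before it is completed fails the run):
1. the small plug is pressed home while centred under the foot, the large one not yet pressed (value of joint small_plug_depth above 0.0025 m and value of joint large_plug_depth below 0.0008 m and horizontal distance between press_foot and small_plug_top below 0.0045 m), for 0.2 s.
2. the lever is let back down (value of joint table_lift below 0.002 m), for 0.1 s.
3. the large plug is centred under the foot with the table down (horizontal distance between press_foot and large_plug_top below 0.0045 m and value of joint table_lift below 0.003 m), for 0.2 s.
At the end, for the whole second after the job is handed in: Both plugs pressed in at least 2.5 of 3 mm; the large one within 4.5 mm of centred under the foot, which bears on it with over 7 N; lever within 0.2 rad of highest lift, table raised at least 11.1 of 12 mm; the fingers still hold the lever (over 0.8 N) (value of joint each of small_plug_depth, large_plug_depth above 0.0025 m and horizontal distance between press_foot and large_plug_top below 0.0045 m and value of joint table_lift above 0.0111 m and value of joint cam between 1.1 and 1.5 rad and contact force between the fingers and lever above 0.8 N and contact force between press_foot and large_plug above 7 N); the arm keeps its last pose, push and grip.
It fails at once if the robot touches a plug itself (contact force between any of the fingers, the arm and small_plug above 0.5 N or contact force between any of the fingers, the arm and large_plug above 0.5 N).
It fails at once if a plug is pressed off centre (foot more than 4.5 mm from the plug's axis) ((contact force between press_foot and small_plug above 2 N and horizontal distance between press_foot and small_plug_top above 0.0045 m) or (contact force between press_foot and large_plug above 2 N and horizontal distance between press_foot and large_plug_top above 0.0045 m)).
It fails at once if another thing on the bench is pushed more than 30 mm (distance of any of wax_tin, sander, case, offcut, slat from where it was at the start of the episode above 0.03 m).
It also fails if it takes over 69 s, if anything falls off the work surface, if the arm or the gripper's body presses on something with over 40 N, if the wrist force passes 120 N, or if a joint passes its speed limit or range.

### The arm

A 7-joint arm with a two-finger parallel gripper is mounted at the origin on a cart in front of the work surface, level with it; the furniture and walls round the work are solid. World frame = base frame: x ahead of the robot, y to its left, z up, the work surface at z = 0. Lengths are in m, angles in rad, forces in N, time in s.
With the tool pointing down it reaches from about 0.4 to 0.875 m from the base axis. Payload 19.3 kg.
Tool frame: the origin (TCP) lies midway between the tips of the shut fingers; the grasp point (between the pads) lies 19 mm behind it; z points along the fingers, y is the line along which they close (so a half turn about z gives the same grasp; the last joint's range is limited). The gripper opens to 85 mm and grips with 20 to 120 N. Pads are 22 mm wide; open, the fingers measure 114 mm over their backs; the gripper's body (76 mm by 85 mm) begins 54 mm behind the grasp point. The pads swing forward as they close: fully open they stand 13 mm farther back than shut.
Start: joints at [-1.341, 0.521, -0.036, 1.599, 0.021, 1.021, -0.113], TCP at [0.185, 0.597, 0.231] pointing down, gripper open.
Joint ranges: [-2.91, 2.91], [-0.3, 2.13], [-1.5, 1.42], [0.17, 2.43], [-1.26, 4.41], [0.16, 1.93], [-2.52, 2.52]. Speed limits (rad/s): [1.89, 1.89, 2.39, 2.39, 3.01, 3.01, 3.01].

### API

Orientations are given as [roll, pitch, yaw] about the fixed x, y, z axes, in that order (R = Rz(yaw) Ry(pitch) Rx(roll)).
In Python, from workcell import bot, viewer, workorder, observe gives the robot as it stands (bot), with the cameras (viewer), the job (workorder) and the readings as plain functions.
- The arm moves only by the shell command python3 nudge.py 'ROWS' [FORCE]. ROWS is a JSON list of rows, 1 to 5 of them, each written [opening, [dx, dy, dz], [rx, ry, rz]]: the finger opening in m, then dx, dy, dz in m, then a rotation vector rx, ry, rz in rad; each row is the pose to reach, as a shift and turn from the pose commanded when the command began, along the tool's axes at that moment; what a row does not reach only later rows make up. A row lasts 1/8 s, in which the tool goes at most 0.0625 m and 0.188 rad, less where a joint would pass 70% of its speed; a pose out of reach is approached as far as the arm can. The fingers move at their own pace and stop on an object; FORCE is the grip in N (left out, the last holds). Time passes only in rows, so rows that do not move let the fingers close. It prints the time, the measured TCP pose, the force, the opening and the grip force at its end. Input that does not fit is refused with a message, and nothing moves.
- observe(): the state, without advancing time (a new reading comes with each control period).
- viewer.grab_frame(name): name is "scene" or "top"; returns the picture (400x640x3 uint8, blue, green, red); there is no depth.
- viewer.calibration(name): a dict with "vfov" (degrees; the focal length in pixels is half the picture's height over the tangent of half this angle, whatever the lens; pixels are square), "cx", "cy" (the principal point, pixels), "eye" and "attitude" of the camera in the world. Camera axes: x right, y down, z forward; pixel columns grow to the right and rows downward; lengths in m; the calibration is good to about 2 mm. A picture is of the moment at which its call begins. calibration takes no time and is no camera call.
- workorder.job_done(): hands the job in; it is judged then, once.
The state is a dict: "clock": time; "qpos": joint angles; "qd": joint speeds; "joint_efforts": joint torques, N m; "position": TCP position; "tool_rot": TCP orientation; "force": force on the tool from outside, world axes, zero at the start; "moment": the same for the moment, N m; "grip_width": finger opening in m; "finger_force": force on a finger pad.
Only numpy, scipy, OpenCV 4.12 (cv2) and the standard library are available. Lean on these libraries where they do the work, as an engineer would, in place of code of your own. Each camera call takes 0.05 s, during which the arm holds its last target. There are 200 camera calls.

## Working session

There is one attempt and no reset: what is moved stays moved. The work goes in short steps, Python scripts to look and compute and a shell command to move; the robot and the scene stay as the last step left them, time stands still between calls to the robot, and variables do not carry over. Pictures are saved under pics/ and viewed, at most 10 in all, crops included, and the job is handed in when it is done.

```bash
ls; mkdir -p pics
python3 - <<'E'
from workcell import bot, viewer, workorder, observe
import cv2
for n in("scene","top"):
    cv2.imwrite(f"pics/{n}0.png",viewer.grab_frame(n)); print(n,viewer.calibration(n))
print(observe())
E
```

```text
nudge.py
pics
workcell.py
scene {'vfov': 45.05914206134109, 'cx': 326.30704998403866, 'cy': 204.9975875605004, 'eye': array([ 0.09823459, -0.59291515,  1.02245393]), 'attitude': array([-2.41745969e+00,  1.48277404e-03, -5.24684694e-01])}
top {'vfov': 42.29135582687773, 'cx': 328.5360601454595, 'cy': 204.315016603092, 'eye': array([0.31669898, 0.13711985, 1.34205984]), 'attitude': array([-3.00418389, -0.02560378, -1.55685367])}
{'clock': 0.1, 'qpos': array([-1.34121555,  0.52191771, -0.03630651,  1.59989485,  0.02119048,
        1.02109563, -0.11281534]), 'qd': array([ 0.00014075, -0.00209488, -0.00072722, -0.00249891,  0.0009182 ,
        0.00131565, -0.00217166]), 'joint_efforts': array([ 3.75269941e-03, -9.28483057e+01,  1.98429376e+00, -3.70524788e+01,
        1.81687390e-02,  5.41107816e-03, -2.25132169e-05]), 'position': array([0.18452863, 0.59685694, 0.23082649]), 'tool_rot': array([-3.14066401e+00,  6.56154895e-05,  2.84176145e+00]), 'force': array([0.28485197, 0.21326404, 0.09940679]), 'moment': array([ 0.00456011, -0.04330898, -0.04790588]), 'finger_force': 0.0, 'grip_width': 0.08522687958462385}
```

View pics/scene0.png

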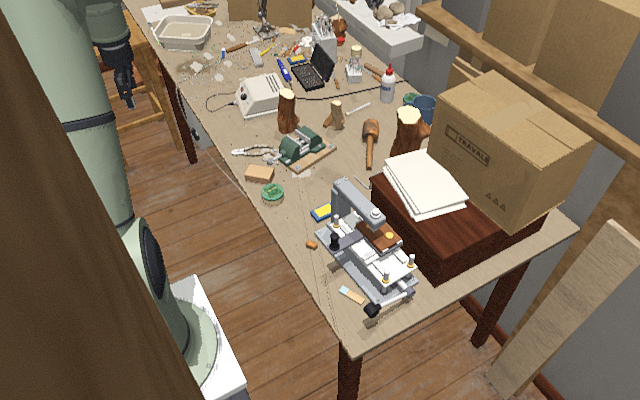

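View pics/top0.png

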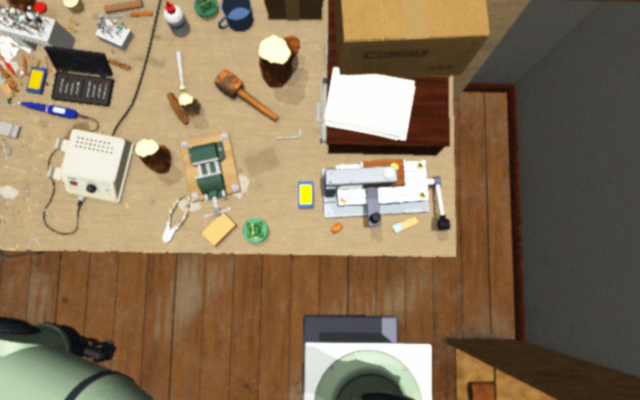

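The scene view shows the press at about (370,245), with its knob at (335,240) and the lever grip at (372,310). In the top view the knob is at (374,218), the lever grip at (443,224) and the foot at about (390,173). I'll zoom in on both.

```bash
cat > h.py <<'E'
import numpy as np, cv2
from workcell import bot, viewer, workorder, observe
from scipy.spatial.transform import Rotation as R
def cam(n):
    c=viewer.calibration(n); f=200/np.tan(np.radians(c['vfov']/2))
    return c,f,R.from_euler('xyz',c['attitude']).as_matrix()
def ray(n,uv):
    c,f,M=cam(n); d=M@np.array([(uv[0]-c['cx'])/f,(uv[1]-c['cy'])/f,1]); return c['eye'],d/np.linalg.norm(d)
def onz(n,uv,z):
    e,d=ray(n,uv); return e+d*(z-e[2])/d[2]
def proj(n,p):
    c,f,M=cam(n); q=M.T@(np.asarray(p)-c['eye']); return np.array([c['cx']+f*q[0]/q[2],c['cy']+f*q[1]/q[2]])
def tri(a,b):
    (e1,d1),(e2,d2)=ray('scene',a),ray('top',b)
    s=np.linalg.lstsq(np.c_[d1,-d2],e2-e1,rcond=None)[0]
    p,q=e1+s[0]*d1,e2+s[1]*d2
    return (p+q)/2,np.linalg.norm(p-q)
def tool(p):  # world shift -> tool axes
    return R.from_euler('xyz',observe()['tool_rot']).inv().apply(p)
E
python3 - <<'E'
from h import *
a=cv2.imread('pics/scene0.png')[170:325,300:430]; b=cv2.imread('pics/top0.png')[150:240,310:460]
cv2.imwrite('pics/c1.png',cv2.resize(a,None,fx=3.8,fy=3.8,interpolation=cv2.INTER_CUBIC))
cv2.imwrite('pics/c2.png',cv2.resize(b,None,fx=5,fy=5,interpolation=cv2.INTER_CUBIC))
E
```

```text
(no output)
```

View pics/c1.png

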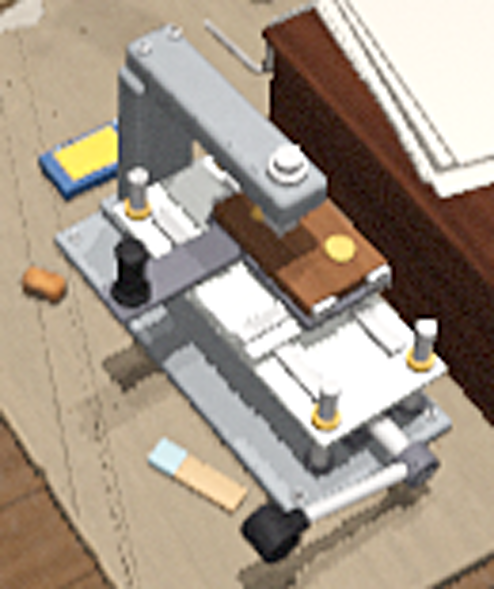

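View pics/c2.png

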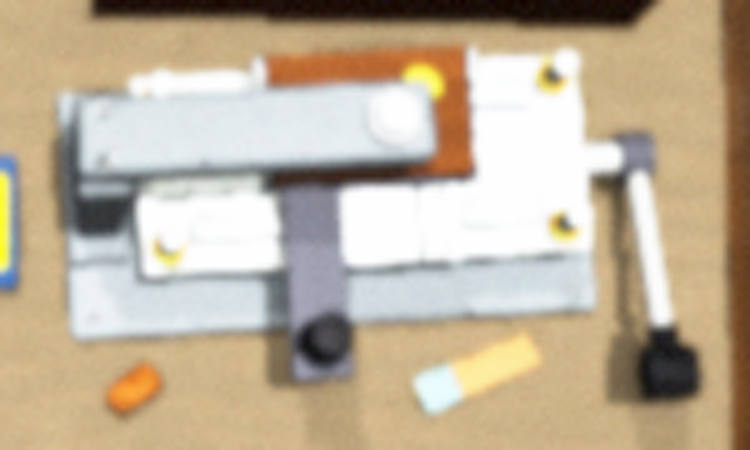

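Crop 1 shows the following, in full scene pixels:
- knob top (334,235)
- foot rod (375.5,211.5)
- large plug (390,235)
- grip (372,309.5)
- hub (411,291.5)

Crop 2 shows these in full top pixels:
- knob (375.4,216.5)
- rod (389.4,173)
- large plug partly hidden at (394.5,166)
- grip (444,223)
- hub (437.4,180.6)

Next I'll measure them properly.

Run:
```python
from h import *
np.set_printoptions(precision=4,suppress=True)
S=cv2.imread('pics/scene0.png');T=cv2.imread('pics/top0.png')
def blobs(I,box,lo,hi,nm,mn=8):
    x0,y0,x1,y1=box;h=cv2.cvtColor(I[y0:y1,x0:x1],cv2.COLOR_BGR2HSV)
    m=cv2.inRange(h,lo,hi);n,l,s,c=cv2.connectedComponentsWithStats(m)
    for i in range(1,n):
        if s[i,4]>=mn: print(nm,'bbox',s[i,0]+x0,s[i,1]+y0,s[i,2:],'c',c[i]+[x0,y0])
blobs(S,(310,200,420,325),(0,0,0),(180,255,55),'S black')
blobs(T,(340,150,460,235),(0,0,0),(180,255,55),'T black')
blobs(S,(360,200,410,250),(20,120,120),(35,255,255),'S yel',4)
blobs(T,(360,155,410,190),(20,120,120),(35,255,255),'T yel',4)
blobs(S,(340,200,410,260),(5,120,40),(18,255,190),'S brn',30)
blobs(T,(355,155,410,190),(5,120,40),(18,255,220),'T brn',30)
for nm,a,b in [('knobtop',(334.2,235),(375.4,216.4)),('rod',(375.5,211.),(389.4,173)),('plug',(389.7,235.3),(394.5,166)),('grip',(371.8,309.5),(444,223)),('hub',(411,291.6),(437.4,180.6))]:
    print(nm,*tri(a,b))
f=lambda u,v:onz('top',(u/5+310,v/5+150),.012)
p,q=f(75,337),f(593,308); print('front edge',p,q,'len',np.linalg.norm(p-q),'yaw',np.arctan2(*(q-p)[:2][::1])) 
g=lambda u,v:onz('scene',(u/3.8+300,v/3.8+170),.012)
p,q=g(57,238),g(297,507); print('front edge S',p,q,np.linalg.norm(p-q))
```

```text
S black bbox 371 200 [ 49  70 999] c [400.6857 229.003 ]
S black bbox 330 233 [  9  18 106] c [333.9717 243.0755]
S black bbox 364 303 [ 17  15 120] c [371.8167 309.9667]
T black bbox 340 150 [100   5 324] c [394.6728 151.2222]
T black bbox 370 215 [ 7  8 24] c [372.3333 218.9583]
T black bbox 438 217 [ 11  12 110] c [442.8364 223.1636]
S yel bbox 385 232 [ 8  7 31] c [389.3548 234.871 ]
T yel bbox 391 163 [ 8  7 25] c [395.32 165.  ]
S brn bbox 356 200 [  54   55 1303] c [388.2824 226.4774]
T brn bbox 364 159 [ 40  26 347] c [388.7291 167.2594]
knobtop [ 0.4583 -0.0027  0.135 ] 0.0022313809157398987
rod [ 0.5517 -0.028   0.1915] 0.0024860468428640555
plug [ 0.5854 -0.0521  0.1073] 0.00016771555318859866
grip [ 0.4513 -0.1808  0.07  ] 0.00019803667373158182
hub [ 0.5659 -0.1741  0.0399] 0.0046192747937486185
front edge [0.4668 0.1143 0.012 ] [ 0.4865 -0.1554  0.012 ] len 0.27043080198915603 yaw 3.06852219062639
front edge S [0.4694 0.1114 0.012 ] [ 0.4949 -0.1499  0.012 ] 0.2624839715354059
```

Heights agree with the text: knob .135, rod .1915, plug .107, grip .070. Press yaw is about 0.08 and the carrier slide about (+20, -1) mm. I'll move towards the knob by way of mid-bench, turning the fingers onto the press's y.

```bash
python3 nudge.py '[[0.085,[-0.26,-0.16,0],[0,0,-0.38]],[0.085,[-0.26,-0.16,0],[0,0,-0.38]],[0.085,[-0.26,-0.16,0],[0,0,-0.38]],[0.085,[-0.26,-0.16,0],[0,0,-0.38]],[0.085,[-0.26,-0.16,0],[0,0,-0.38]]]' 30
python3 - <<'E'
from h import *
o=observe();print(o['position'],o['tool_rot'],tool(np.array([.4583,-.0027,.170])-o['position']))
E
```

```text
clock: 0.72
position: [0.387, 0.3654, 0.2313]
tool_rot: [-3.141, 0.0, -3.062]
force: [-0.0, 0.2, 1.1]
grip_width: 0.0851
finger_force: 0.0
[0.38700077 0.36542161 0.23125798] [-3.14134767e+00  2.52442646e-05 -3.06210572e+00] [-0.0418425  -0.37260567  0.06135032]
```

```bash
python3 nudge.py '[[0.085,[-0.042,-0.372,0],[0,0,0]],[0.085,[-0.042,-0.372,0],[0,0,0]],[0.06,[-0.042,-0.372,0],[0,0,0]],[0.06,[-0.042,-0.372,0],[0,0,0]],[0.06,[-0.042,-0.372,0],[0,0,0]]]' && python3 nudge.py '[[0.06,[0,-0.06,0.0],[0,0,0]],[0.06,[0,-0.06,0],[0,0,0]],[0.06,[0,-0.06,0.03],[0,0,0]],[0.06,[0,-0.06,0.06],[0,0,0]],[0.06,[0,-0.06,0.06],[0,0,0]]]'
python3 - <<'E'
from h import *
cv2.imwrite('pics/s1.png',cv2.resize(viewer.grab_frame('scene')[170:325,300:430],None,fx=3.8,fy=3.8,interpolation=cv2.INTER_CUBIC))
o=observe();print(o['position'],tool(np.array([.4583,-.0027,.098])-o['position']))
E
```

```text
clock: 1.35
position: [0.4455, 0.0587, 0.2314]
tool_rot: [3.142, 0.0, -3.061]
force: [0.6, 0.2, 1.0]
grip_width: 0.0599
finger_force: 0.0
clock: 1.98
position: [0.4493, 0.0014, 0.17]
tool_rot: [-3.142, -0.004, -3.061]
force: [0.2, -0.4, -0.6]
grip_width: 0.06
finger_force: 0.0
[0.45000702 0.00139772 0.17122817] [-0.00805864 -0.00475529  0.07321458]
```

View pics/s1.png

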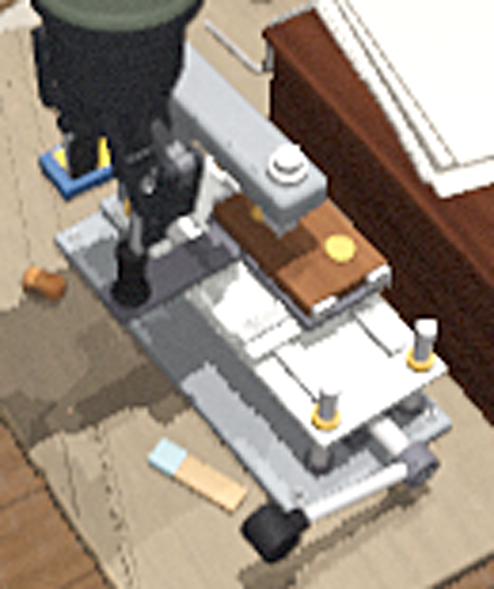

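The open fingers stand above the knob, which is at crop pixel (130,290), and the way down is clear. I'll go down and close.

```bash
python3 nudge.py '[[0.06,[-0.008,-0.005,0.0],[0,0,0]],[0.06,[-0.008,-0.005,0.03],[0,0,0]],[0.06,[-0.008,-0.005,0.06],[0,0,0]],[0.06,[-0.008,-0.005,0.07],[0,0,0]],[0.06,[-0.008,-0.005,0.07],[0,0,0]]]' 30 && python3 nudge.py '[[0.01,[0,0,0],[0,0,0]],[0.01,[0,0,0],[0,0,0]],[0.01,[0,0,0],[0,0,0]],[0.01,[0,0,0],[0,0,0]],[0.01,[0,0,0],[0,0,0]]]'
```

```text
clock: 2.65
position: [0.4592, -0.0035, 0.1017]
tool_rot: [-3.142, 0.0, -3.061]
force: [0.2, 0.0, 0.3]
grip_width: 0.0601
finger_force: 0.0
clock: 3.28
position: [0.4591, -0.0034, 0.1019]
tool_rot: [3.142, 0.001, -3.061]
force: [-1.0, 0.2, 7.2]
grip_width: 0.0189
finger_force: 29.0
```

Gripped at 18.9 mm. I'll check the zero against the stops, y first (expected about 35 mm away), then x.

```bash
python3 nudge.py '[[0.01,[0,-0.010,0],[0,0,0]],[0.01,[0,-0.020,0],[0,0,0]],[0.01,[0,-0.030,0],[0,0,0]],[0.01,[0,-0.030,0],[0,0,0]]]' 40; for i in 1; do python3 nudge.py '[[0.01,[-0.001,0,0],[0,0,0]],[0.01,[-0.001,0,0],[0,0,0]],[0.01,[-0.001,0,0],[0,0,0]]]'; done; python3 nudge.py '[[0.01,[0,-0.002,0],[0,0,0]],[0.01,[0,-0.002,0],[0,0,0]],[0.01,[0,-0.002,0],[0,0,0]]]'
```

```text
clock: 3.78
position: [0.4617, -0.0341, 0.102]
tool_rot: [-3.141, 0.001, -3.062]
force: [-0.5, -1.8, 8.7]
grip_width: 0.0182
finger_force: 38.9
clock: 4.15
position: [0.4626, -0.0335, 0.102]
tool_rot: [-3.141, 0.001, -3.062]
force: [-1.8, -2.4, 8.7]
grip_width: 0.0185
finger_force: 38.9
clock: 4.53
position: [0.4627, -0.0353, 0.1019]
tool_rot: [-3.142, 0.001, -3.061]
force: [-1.5, -0.6, 9.3]
grip_width: 0.0185
finger_force: 39.0
```

```bash
python3 nudge.py '[[0.01,[-0.001,-0.001,0],[0,0,0]],[0.01,[-0.001,-0.001,0],[0,0,0]],[0.01,[-0.001,-0.001,0],[0,0,0]]]'; python3 nudge.py '[[0.01,[-0.001,-0.001,0],[0,0,0]],[0.01,[-0.001,-0.001,0],[0,0,0]],[0.01,[-0.001,-0.001,0],[0,0,0]]]'
```

```text
clock: 4.9
position: [0.4638, -0.036, 0.1019]
tool_rot: [3.141, 0.001, -3.061]
force: [-1.1, 0.3, 9.6]
grip_width: 0.0182
finger_force: 38.9
clock: 5.28
position: [0.4649, -0.0369, 0.102]
tool_rot: [3.141, 0.001, -3.061]
force: [-0.9, 0.9, 8.4]
grip_width: 0.0184
finger_force: 38.9
```

```bash
python3 nudge.py '[[0.01,[-0.001,-0.001,0],[0,0,0]],[0.01,[-0.001,-0.001,0],[0,0,0]],[0.01,[-0.001,-0.001,0],[0,0,0]]]'; python3 nudge.py '[[0.01,[-0.001,-0.001,0],[0,0,0]],[0.01,[-0.001,-0.001,0],[0,0,0]],[0.01,[-0.001,-0.001,0],[0,0,0]]]';python3 nudge.py '[[0.01,[-0.001,-0.001,0],[0,0,0]],[0.01,[-0.001,-0.001,0],[0,0,0]],[0.01,[-0.001,-0.001,0],[0,0,0]]]'
```

```text
clock: 5.65
position: [0.466, -0.0378, 0.1019]
tool_rot: [3.141, 0.001, -3.061]
force: [-1.2, 0.8, 8.2]
grip_width: 0.0183
finger_force: 39.0
clock: 6.02
position: [0.4669, -0.0388, 0.102]
tool_rot: [3.142, 0.001, -3.061]
force: [-2.9, 2.1, 10.0]
grip_width: 0.0185
finger_force: 39.0
clock: 6.4
position: [0.467, -0.0397, 0.1018]
tool_rot: [3.141, -0.001, -3.061]
force: [-8.2, 1.4, 15.5]
grip_width: 0.0183
finger_force: 39.3
```

The x stop is reached at TCP x of about .467. I'll ease off x and continue in y.

```bash
python3 nudge.py '[[0.01,[0.003,-0.001,0],[0,0,0]],[0.01,[0.003,-0.001,0],[0,0,0]],[0.01,[0.003,-0.001,0],[0,0,0]]]'; for i in 1; do python3 nudge.py '[[0.01,[0,-0.001,0],[0,0,0]],[0.01,[0,-0.001,0],[0,0,0]],[0.01,[0,-0.001,0],[0,0,0]]]'; done;python3 nudge.py '[[0.01,[0,-0.001,0],[0,0,0]],[0.01,[0,-0.001,0],[0,0,0]],[0.01,[0,-0.001,0],[0,0,0]]]'
```

```text
clock: 6.78
position: [0.4653, -0.0401, 0.1019]
tool_rot: [3.141, 0.001, -3.06]
force: [-0.8, 6.7, 8.7]
grip_width: 0.0185
finger_force: 39.1
clock: 7.15
position: [0.4652, -0.0404, 0.1019]
tool_rot: [3.14, 0.001, -3.06]
force: [-2.8, 13.2, 10.5]
grip_width: 0.018
finger_force: 39.4
clock: 7.52
position: [0.4652, -0.0406, 0.1019]
tool_rot: [3.139, 0.001, -3.059]
force: [-3.2, 18.8, 11.0]
grip_width: 0.0186
finger_force: 39.7
```

```bash
python3 nudge.py '[[0.01,[0.008,0.011,0],[0,0,0]],[0.01,[0.008,0.011,0],[0,0,0]],[0.01,[0.008,0.011,0],[0,0,0]],[0.01,[0.008,0.011,0],[0,0,0]]]'
python3 - <<'E'
from h import *
c,s=np.cos(.08),np.sin(.08)
p=observe()['position'];print(p,'u,v err',c*p[0]+s*p[1]-.4521,-s*p[0]+c*p[1]+.0671)
E
```

```text
clock: 8.02
position: [0.4563, -0.0324, 0.1019]
tool_rot: [3.141, 0.001, -3.061]
force: [-2.0, 1.7, 10.2]
grip_width: 0.0181
finger_force: 39.5
[ 0.45632522 -0.03244367  0.1019062 ] u,v err 0.00017303391862316664 -0.001706996333348601
```

Nudge +1.7 mm in y, open a little, rise and back off towards the lever, then look.

```bash
python3 nudge.py '[[0.01,[0,0.0017,0],[0,0,0]],[0.01,[0,0.0017,0],[0,0,0]],[0.01,[0,0.0017,0],[0,0,0]]]'; python3 nudge.py '[[0.045,[0,0,0],[0,0,0]],[0.045,[0,0,0],[0,0,0]],[0.045,[0,0,-0.03],[0,0,0]],[0.045,[0,0,-0.06],[0,0,0]],[0.045,[0,0,-0.07],[0,0,0]]]';python3 nudge.py '[[0.045,[0.0,-0.06,0],[0,0,0]],[0.045,[0.0,-0.12,0],[0,0,0]],[0.045,[0.015,-0.15,0],[0,0,0]],[0.045,[0.015,-0.15,0],[0,0,0]]]'
python3 - <<'E'
from h import *
S=viewer.grab_frame('scene');T=viewer.grab_frame('top');cv2.imwrite('pics/S2.png',S);cv2.imwrite('pics/T2.png',T)
a=cv2.resize(S[180:320,310:430],(514,600),interpolation=cv2.INTER_CUBIC)
b=cv2.resize(T[145:245,330:460],(286*13//10-92,220),interpolation=cv2.INTER_CUBIC)
o=np.zeros((600,800,3),np.uint8);o[:,:514]=a;o[:220,514:]=cv2.resize(b,(286,220));cv2.imwrite('pics/c3.png',o)
o=observe();print(o['position'],tool(np.array([.4513,-.1808,.052])-o['position']))
E
```

```text
clock: 8.4
position: [0.4563, -0.0311, 0.1019]
tool_rot: [-3.142, 0.001, -3.061]
force: [-0.8, -0.4, 8.8]
grip_width: 0.0181
finger_force: 39.5
clock: 9.02
position: [0.4565, -0.031, 0.1727]
tool_rot: [-3.142, 0.002, -3.061]
force: [0.3, -0.4, -1.2]
grip_width: 0.0454
finger_force: 0.0
clock: 9.52
position: [0.4517, -0.184, 0.1707]
tool_rot: [-3.141, -0.001, -3.066]
force: [0.5, 1.1, -0.5]
grip_width: 0.045
finger_force: 0.0
[ 0.45285378 -0.18142688  0.17084166] [0.00143004 0.00069917 0.11884281]
```

View pics/c3.png

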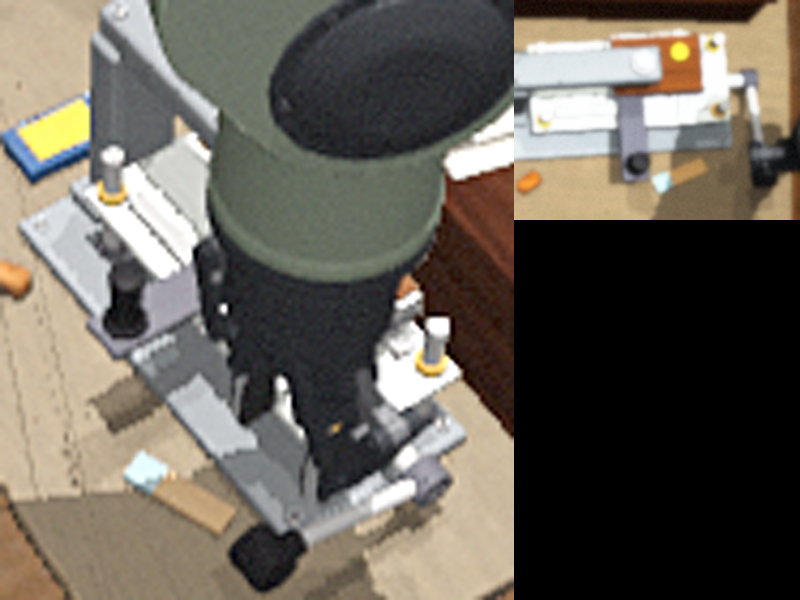

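The top picture shows the full large plug at about (405,168), the rod at about (389,173) and the knob at about (385,219). The arm hides the scene view. I'll measure the plug against the foot from the top view at known heights.

Run:
```python
from h import *
T=cv2.imread('pics/T2.png');T0=cv2.imread('pics/top0.png');S0=cv2.imread('pics/scene0.png')
h=cv2.cvtColor(T[155:180,392:420],cv2.COLOR_BGR2HSV);m=cv2.inRange(h,(20,120,120),(35,255,255))
y,x=np.nonzero(m);uv=np.array([x.mean()+392,y.mean()+155]);pl=onz('top',uv,.108);print(uv,len(x),pl)
print(T0[164:184,380:400].min(2))
print(S0[202:224,364:386].min(2))
```

```text
[406.         167.91666667] 72 [ 0.5809051  -0.08015229  0.108     ]
[[ 51  55  52  51  53  53  57  60  57  59  66  75  93  97  91  80  73  62
   53  48]
 [ 83  80  78  78  82  82  90  92  99 101 114 126 135 140 135 115  92  72
   59  52]
 [147 144 140 143 143 151 151 161 167 169 174 183 192 195 182 157 116  84
   65  51]
 [206 206 198 200 201 203 208 218 228 227 225 226 226 224 219 191 138  89
   65  50]
 [224 223 221 224 228 231 235 242 247 247 245 239 234 227 223 202 137  82
   62  48]
 [227 225 227 230 237 245 249 250 252 253 252 250 245 236 226 204 139  76
   51  49]
 [229 227 228 231 243 248 251 253 254 254 254 253 251 244 229 206 141  73
   50  45]
 [227 228 223 230 243 247 252 254 254 254 254 254 253 248 232 204 145  79
   51  47]
 [229 228 221 228 242 244 251 254 254 254 254 254 253 249 234 207 154  84
   54  45]
 [228 228 219 226 240 241 249 253 254 254 254 254 253 249 233 205 161  94
   58  52]
 [229 229 220 222 240 242 246 252 253 253 254 253 252 248 236 212 173 102
   59  48]
 [230 227 220 218 237 243 241 245 249 250 252 252 250 244 236 217 186 111
   61  47]
 [230 230 2
[... 2016 characters left out ...]
3 228 240 248 245 212 129 209
  210 214 203 137]
 [ 85  93 125 167 191 204 196 134 119 175 226 224 238 228 180 130 185 209
  209 207 209 192]
 [ 81  83  86 121 168 193 205 189 155 139 114 118  99 128 134 190 210 205
  202 197 189 172]
 [ 78  81  88  87 119 169 192 202 198 192 178 163 177 187 191 212 206 199
  188 166 148 116]
 [ 72  82  87  88  96 126 167 191 203 210 208 202 213 210 205 201 194 178
  146 103  98  88]
 [ 43  78  79  89  83  92 127 163 192 205 209 207 203 200 192 178 158 127
   97  88  91  80]
 [ 36  50  77  78  76  87  84 111 173 193 204 201 194 181 165 131 109  96
   83  90  84  89]
 [ 37  47  54  79  75  77  83  93 132 174 187 186 169 140 117  94  96  87
   83  85  94  87]]
```

Run:
```python
from h import *
f=onz('top',(389.4,171.8),.191);print(f,onz('scene',(375.7,210.7),.191),tri((375.7,210.7),(389.4,171.8)))
pl=np.array([.5809,-.0802,.108]);print('top-only')
pS=onz('scene',(389.4,234.9),.108);fS=onz('scene',(375.7,210.7),.191)
pT0=onz('top',(395.3,165.),.108)
for yaw in(.07,.08,.09):
    Rm=np.array([[np.cos(yaw),np.sin(yaw)],[-np.sin(yaw),np.cos(yaw)]])
    print(yaw,'T now',Rm@(pl-f)[:2]-[.024,-.052],'S start slide',Rm@(pS-fS)[:2]-[.012,-.026],'moved',Rm@[.4563-.4591,-.0311+.0034])
```

```text
[ 0.55339422 -0.02756527  0.191     ] [ 0.554148   -0.02736826  0.191     ] (array([ 0.55358327, -0.02762132,  0.19146571]), np.float64(0.0006023966900659658))
top-only
0.07 T now [-0.000243   -0.00242966] S start slide [1.72585095e-02 5.27710163e-05] moved [-0.00473056 -0.02743632]
0.08 T now [-0.00078848 -0.0026645 ] S start slide [ 0.01699758 -0.00023851] moved [-0.00500468 -0.02738765]
0.09 T now [-0.00133628 -0.00289388] S start slide [ 0.01673375 -0.00052717] moved [-0.0052783  -0.02733623]
```

Stops and scene view put the small plug within about 1.6 mm; top view alone says 2.7 mm. All are inside 4.5 mm, so I go on. Next, down over the lever grip and close.

```bash
python3 nudge.py '[[0.05,[0.001,0.001,0.03],[0,0,0]],[0.05,[0.001,0.001,0.06],[0,0,0]],[0.05,[0.001,0.001,0.09],[0,0,0]],[0.05,[0.001,0.001,0.119],[0,0,0]],[0.05,[0.001,0.001,0.119],[0,0,0]]]' 30 && python3 nudge.py '[[0.015,[0,0,0],[0,0,0]],[0.015,[0,0,0],[0,0,0]],[0.015,[0,0,0],[0,0,0]],[0.015,[0,0,0],[0,0,0]]]'
```

```text
clock: 10.25
position: [0.4512, -0.1794, 0.0508]
tool_rot: [3.14, -0.003, -3.06]
force: [-0.7, 0.0, 0.5]
grip_width: 0.0502
finger_force: 0.0
clock: 10.75
position: [0.4525, -0.1803, 0.0533]
tool_rot: [3.141, 0.001, -3.061]
force: [-0.2, 5.6, 2.7]
grip_width: 0.0256
finger_force: 33.6
```

```bash
python3 nudge.py '[[0.015,[-0.0038,0.0005,-0.0114],[0,0,0]],[0.015,[-0.0087,0.0005,-0.0223],[0,0,0]],[0.015,[-0.0146,0.0005,-0.0327],[0,0,0]],[0.015,[-0.0216,0.0005,-0.0425],[0,0,0]],[0.015,[-0.0295,0.0005,-0.0515],[0,0,0]]]' 30
python3 - <<'E'
from h import *
cv2.imwrite('pics/T3.png',viewer.grab_frame('top')); o=observe(); print(o['position'],o['force'])
E
```

```text
clock: 11.38
position: [0.4813, -0.178, 0.1043]
tool_rot: [3.141, -0.001, -3.062]
force: [0.3, 0.9, -11.9]
grip_width: 0.0254
finger_force: 30.2
[ 0.48249972 -0.1779434   0.10526446] [-6.02272941  1.97534468  1.89990772]
```

```bash
python3 nudge.py '[[0.015,[-0.0088,0,-0.0082],[0,0,0]],[0.015,[-0.0183,0,-0.0154],[0,0,0]],[0.015,[-0.0286,0,-0.0217],[0,0,0]],[0.015,[-0.0394,0,-0.0269],[0,0,0]],[0.015,[-0.0506,0,-0.0310],[0,0,0]]]' 40; python3 nudge.py '[[0.015,[-0.0117,0,-0.0028],[0,0,0]],[0.015,[-0.0235,0,-0.0048],[0,0,0]],[0.015,[-0.0355,0,-0.0055],[0,0,0]],[0.015,[-0.0355,0,-0.0055],[0,0,0]],[0.015,[-0.0355,0,-0.0055],[0,0,0]]]'
```

```text
clock: 12.05
position: [0.5319, -0.1741, 0.135]
tool_rot: [-3.141, -0.001, -3.062]
force: [-5.4, -2.5, -13.4]
grip_width: 0.0248
finger_force: 40.0
clock: 12.68
position: [0.5676, -0.1714, 0.1405]
tool_rot: [-3.141, 0.001, -3.061]
force: [0.6, -3.5, -10.2]
grip_width: 0.0254
finger_force: 40.0
```

Run:
```python
from h import *
S=viewer.grab_frame('scene');cv2.imwrite('pics/S4.png',S)
T=viewer.grab_frame('top');cv2.imwrite('pics/T4.png',T)
a=cv2.resize(S[180:320,310:430],(514,600),interpolation=cv2.INTER_CUBIC)
o=np.zeros((600,800,3),np.uint8);o[:,:514]=a;o[:220,514:]=cv2.resize(T[145:245,330:460],(286,220));cv2.imwrite('pics/c4.png',o)
o=observe();print(o['position'],o['force'],o['finger_force'],o['clock'])
```

```text
[ 0.56730165 -0.17139684  0.1404247 ] [  0.75935     -4.63668468 -10.34578282] 39.93339121341705 12.775
```

View pics/c4.png

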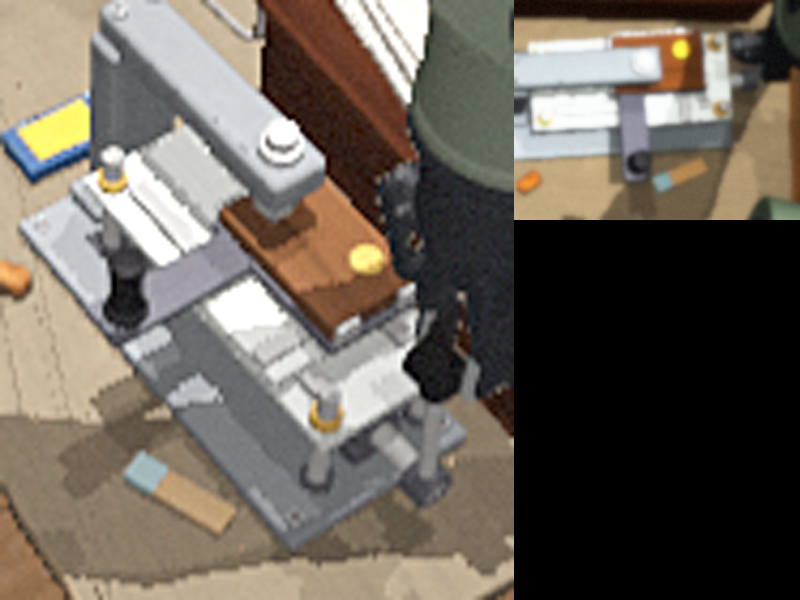

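The lever is upright at about (430,370) in the crop, the table is raised and the large plug shows at (367,258). The foot covers the small plug. I'll recompute the carrier offset from both raised views.

Run:
```python
from h import *
yaw=.08;Rm=np.array([[np.cos(yaw),np.sin(yaw)],[-np.sin(yaw),np.cos(yaw)]])
for n,fn,box in(('scene','S4',(385,230,405,250)),('top','T4',(395,158,416,176))):
    I=cv2.imread(f'pics/{fn}.png');x0,y0,x1,y1=box
    h=cv2.cvtColor(I[y0:y1,x0:x1],cv2.COLOR_BGR2HSV);m=cv2.inRange(h,(18,110,90),(36,255,255));y,x=np.nonzero(m)
    uv=(x.mean()+x0,y.mean()+y0);p=onz(n,uv,.120)
    b=(364,200,388,220) if n=='scene' else (380,164,399,182)
    g=I[b[1]:b[3],b[0]:b[2]].min(2);y,x=np.nonzero(g>246);r=(np.median(x)+b[0],np.median(y)+b[1])
    f=onz(n,r,.194);print(n,uv,len(x),r,f,Rm@(p-f)[:2]-[.024,-.052])
```

```text
scene (np.float64(395.1578947368421), np.float64(240.23684210526315)) 45 (np.float64(376.0), np.float64(211.0)) [ 0.55258829 -0.03049795  0.194     ] [0.00082965 0.00223369]
top (np.float64(405.25), np.float64(167.16176470588235)) 40 (np.float64(389.0), np.float64(172.0)) [ 0.55229775 -0.02622465  0.194     ] [-2.19373450e-04 -7.18675177e-05]
```

Centred to within about 2 mm in both views. I'll guide the lever back down.

```bash
python3 nudge.py '[[0.015,[0.012,0,0.0006],[0,0,0]],[0.015,[0.0238,0,0.0024],[0,0,0]],[0.015,[0.0355,0,0.0054],[0,0,0]],[0.015,[0.0467,0,0.0095],[0,0,0]],[0.015,[0.0575,0,0.0147],[0,0,0]]]' 40; python3 nudge.py '[[0.015,[0.0103,0,0.0063],[0,0,0]],[0.015,[0.0198,0,0.0135],[0,0,0]],[0.015,[0.0286,0,0.0217],[0,0,0]],[0.015,[0.0365,0,0.0307],[0,0,0]],[0.015,[0.0435,0,0.0405],[0,0,0]]]'; python3 nudge.py '[[0.015,[0.0059,0,0.0104],[0,0,0]],[0.015,[0.0108,0,0.0213],[0,0,0]],[0.015,[0.0146,0,0.0327],[0,0,0]],[0.015,[0.0146,0,0.0327],[0,0,0]],[0.015,[0.0146,0,0.0327],[0,0,0]]]'
```

```text
clock: 13.4
position: [0.5099, -0.1758, 0.1263]
tool_rot: [-3.141, 0.002, -3.062]
force: [0.9, -2.0, 1.7]
grip_width: 0.0251
finger_force: 42.5
clock: 14.02
position: [0.4658, -0.1792, 0.0847]
tool_rot: [3.141, -0.0, -3.062]
force: [-2.6, -1.0, 3.1]
grip_width: 0.0251
finger_force: 42.1
clock: 14.65
position: [0.4528, -0.1803, 0.0533]
tool_rot: [-3.141, 0.002, -3.061]
force: [-7.2, 3.8, 41.3]
grip_width: 0.0253
finger_force: 49.8
```

```bash
python3 nudge.py '[[0.05,[0,0,-0.002],[0,0,0]],[0.05,[0,0,-0.002],[0,0,0]],[0.05,[0,0,-0.06],[0,0,0]],[0.05,[0,0,-0.119],[0,0,0]],[0.05,[0,0,-0.119],[0,0,0]]]' 30
python3 - <<'E'
from h import *
o=observe();print(tool(np.array([.4563,-.0311,.1719])-o['position']))
E
```

```text
clock: 15.28
position: [0.4538, -0.1809, 0.1747]
tool_rot: [-3.14, 0.006, -3.061]
force: [-0.3, -0.3, -0.9]
grip_width: 0.0502
finger_force: 0.0
[-0.01446198  0.14909466  0.00256953]
```

```bash
python3 nudge.py '[[0.05,[-0.0145,0.06,0],[0,0,0]],[0.05,[-0.0145,0.12,0],[0,0,0]],[0.05,[-0.0145,0.149,0.002],[0,0,0]],[0.05,[-0.0145,0.149,0.002],[0,0,0]],[0.05,[-0.0145,0.149,0.002],[0,0,0]]]' 30; python3 nudge.py '[[0.05,[0,0,0.03],[0,0,0]],[0.05,[0,0,0.06],[0,0,0]],[0.05,[0,0,0.07],[0,0,0]],[0.05,[0,0,0.07],[0,0,0]]]';  python3 nudge.py '[[0.01,[0,0,0],[0,0,0]],[0.01,[0,0,0],[0,0,0]],[0.01,[0,0,0],[0,0,0]],[0.01,[0,0,0],[0,0,0]]]' 40
```

```text
clock: 15.9
position: [0.4543, -0.0312, 0.1689]
tool_rot: [-3.141, -0.001, -3.062]
force: [0.1, -0.1, -1.1]
grip_width: 0.05
finger_force: 0.0
clock: 16.4
position: [0.4543, -0.0313, 0.0992]
tool_rot: [-3.141, -0.001, -3.062]
force: [-0.5, -0.3, 0.4]
grip_width: 0.0501
finger_force: 0.0
clock: 16.9
position: [0.4548, -0.0307, 0.1001]
tool_rot: [-3.141, 0.001, -3.061]
force: [-0.7, -0.7, 8.3]
grip_width: 0.0184
finger_force: 38.9
```

```bash
python3 nudge.py '[[0.01,[0.006,0.013,0],[0,0,0]],[0.01,[0.012,0.026,0],[0,0,0]],[0.01,[0.018,0.039,0],[0,0,0]],[0.01,[0.024,0.0522,0],[0,0,0]],[0.01,[0.024,0.0522,0],[0,0,0]]]' 40; python3 nudge.py '[[0.01,[0,0,0],[0,0,0]],[0.01,[0,0,0],[0,0,0]]]'
python3 - <<'E'
from h import *
p=observe()['position'];d=p[:2]-[.4548,-.0307];yaw=.08
print(p,np.array([[np.cos(yaw),np.sin(yaw)],[-np.sin(yaw),np.cos(yaw)]])@d)
E
```

```text
clock: 17.52
position: [0.4261, 0.0208, 0.0999]
tool_rot: [3.141, 0.001, -3.06]
force: [-2.6, 2.7, 8.1]
grip_width: 0.0184
finger_force: 39.3
clock: 17.77
position: [0.4263, 0.0201, 0.0999]
tool_rot: [3.141, 0.001, -3.061]
force: [-2.3, 1.5, 8.8]
grip_width: 0.0181
finger_force: 39.3
[0.4262932  0.02008664 0.09990974] [-0.02435703  0.05290232]
```

Moved (-24.4, +52.6) mm, as intended. Release, rise, go to the lever and look.

```bash
python3 nudge.py '[[0.04,[0,0,0],[0,0,0]],[0.04,[0,0,0],[0,0,0]],[0.04,[0,0,-0.03],[0,0,0]],[0.04,[0,0,-0.06],[0,0,0]],[0.04,[0,0,-0.072],[0,0,0]]]' 30;  python3 nudge.py '[[0.05,[0,-0.06,0],[0,0,0]],[0.05,[-0.005,-0.12,0],[0,0,0]],[0.05,[-0.01,-0.18,0],[0,0,0]],[0.05,[-0.01,-0.2,0],[0,0,0]],[0.05,[-0.01,-0.2,0],[0,0,0]]]'
python3 - <<'E'
from h import *
S=viewer.grab_frame('scene');cv2.imwrite('pics/S5.png',S)
T=viewer.grab_frame('top');cv2.imwrite('pics/T5.png',T)
a=cv2.resize(S[180:320,310:430],(514,600),interpolation=cv2.INTER_CUBIC)
o=np.zeros((600,800,3),np.uint8);o[:,:514]=a;o[:220,514:]=cv2.resize(T[145:245,330:460],(286,220));cv2.imwrite('pics/c5.png',o)
o=observe();print(o['position'],tool(np.array([.4528,-.1800,.0523])-o['position']))
E
```

```text
clock: 18.4
position: [0.4267, 0.0196, 0.1727]
tool_rot: [3.141, 0.002, -3.061]
force: [-0.7, -0.8, -0.7]
grip_width: 0.0402
finger_force: 0.0
clock: 19.02
position: [0.4518, -0.1804, 0.1707]
tool_rot: [-3.142, -0.001, -3.064]
force: [-0.7, 1.1, 0.3]
grip_width: 0.0502
finger_force: 0.0
[ 0.45201867 -0.17834612  0.17092537] [-0.00073897 -0.00177846  0.11862384]
```

View pics/c5.png

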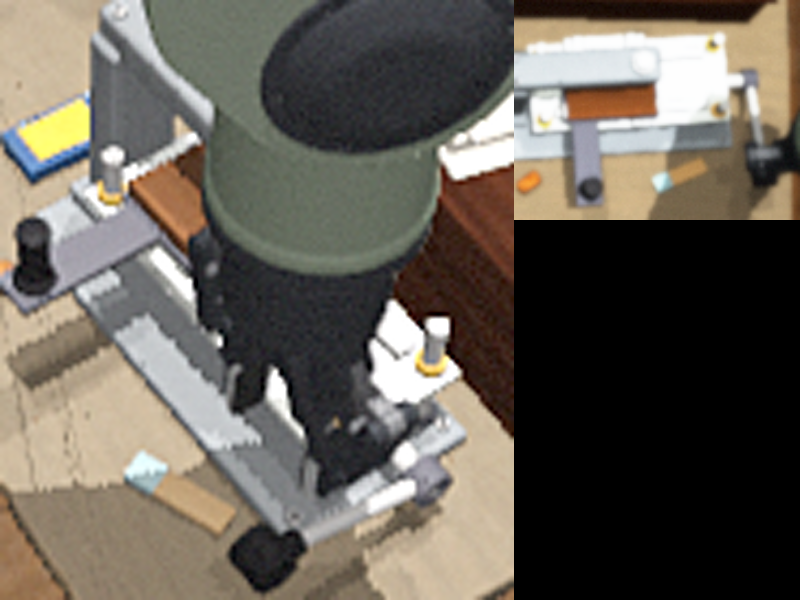

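The top picture shows the knob at about (365,230) and the board's front edge at row 199, right edge at column 395. I'll check the knob's displacement between the two top pictures.

Run:
```python
from h import *
yaw=.08;Rm=np.array([[np.cos(yaw),np.sin(yaw)],[-np.sin(yaw),np.cos(yaw)]])
P=[];B=[]
for fn,b in(('T2',(380,210,396,226)),('T5',(358,222,374,238))):
    I=cv2.imread(f'pics/{fn}.png');g=I[b[1]:b[3],b[0]:b[2]].max(2);y,x=np.nonzero(g<62);c=(x.mean()+b[0],y.mean()+b[1]);print(c,len(x));P.append(onz('top',c,.13))
print('knob move',Rm@(P[1]-P[0])[:2])
I=cv2.imread('pics/T5.png');h=cv2.cvtColor(I[175:205,345:405],cv2.COLOR_BGR2HSV);m=cv2.inRange(h,(3,120,40),(18,255,220))
n,l,s,c=cv2.connectedComponentsWithStats(m);k=1+s[1:,4].argmax();q=cv2.boxPoints(cv2.minAreaRect(np.argwhere(l==k)[:,::-1].astype(np.float32)))+[345,175]
foot=np.array([.5533,-.0272])
for u in q:print(u,Rm@(onz('top',u,.105)[:2]-foot))
```

```text
(np.float64(383.9655172413793), np.float64(220.3448275862069)) 29
(np.float64(362.38461538461536), np.float64(231.96153846153845)) 26
knob move [-0.02417465  0.0530683 ]
[353.68823147 185.94706154] [-0.01290373  0.07577612]
[392.76470566 182.94117451] [-0.01136148 -0.01999243]
[393.79999924 196.39999962] [-0.0446015 -0.0197547]
[354.723526  199.4058876] [-0.04604637  0.07567256]
```

The large plug is within about 2 mm of centred. Now grip the lever and lift it to upright.

```bash
python3 nudge.py '[[0.05,[-0.001,-0.001,0.03],[0,0,0]],[0.05,[-0.001,-0.001,0.06],[0,0,0]],[0.05,[-0.001,-0.001,0.09],[0,0,0]],[0.05,[-0.001,-0.001,0.119],[0,0,0]],[0.05,[-0.001,-0.001,0.119],[0,0,0]]]' 40 && python3 nudge.py '[[0.015,[0,0,0],[0,0,0]],[0.015,[0,0,0],[0,0,0]],[0.015,[0,0,0],[0,0,0]],[0.015,[0,0,0],[0,0,0]]]'
```

```text
clock: 19.75
position: [0.4524, -0.1785, 0.0511]
tool_rot: [3.14, -0.003, -3.06]
force: [-0.3, -0.4, 0.2]
grip_width: 0.0498
finger_force: 0.0
clock: 20.25
position: [0.4538, -0.1801, 0.053]
tool_rot: [-3.141, 0.001, -3.062]
force: [0.1, -0.1, 6.3]
grip_width: 0.0252
finger_force: 45.3
```

```bash
python3 nudge.py '[[0.015,[-0.0038,0,-0.0114],[0,0,0]],[0.015,[-0.0087,0,-0.0223],[0,0,0]],[0.015,[-0.0146,0,-0.0327],[0,0,0]],[0.015,[-0.0216,0,-0.0425],[0,0,0]],[0.015,[-0.0295,0,-0.0515],[0,0,0]]]' 40; python3 nudge.py '[[0.015,[-0.0088,0,-0.0082],[0,0,0]],[0.015,[-0.0183,0,-0.0154],[0,0,0]],[0.015,[-0.0286,0,-0.0217],[0,0,0]],[0.015,[-0.0394,0,-0.0269],[0,0,0]],[0.015,[-0.0506,0,-0.0310],[0,0,0]]]' 40; python3 nudge.py '[[0.015,[-0.0117,0,-0.0028],[0,0,0]],[0.015,[-0.0235,0,-0.0048],[0,0,0]],[0.015,[-0.0355,0,-0.0055],[0,0,0]],[0.015,[-0.0355,0,-0.0055],[0,0,0]],[0.015,[-0.0355,0,-0.0055],[0,0,0]]]'
python3 - <<'E'
from h import *
S=viewer.grab_frame('scene');cv2.imwrite('pics/S6.png',S)
T=viewer.grab_frame('top');cv2.imwrite('pics/T6.png',T)
a=cv2.resize(S[180:320,310:430],(514,600),interpolation=cv2.INTER_CUBIC)
o=np.zeros((600,800,3),np.uint8);o[:,:514]=a;o[:220,514:]=cv2.resize(T[145:245,330:460],(286,220));cv2.imwrite('pics/c6.png',o)
E
```

```text
clock: 20.88
position: [0.4828, -0.1778, 0.1044]
tool_rot: [-3.141, -0.001, -3.062]
force: [3.6, -5.3, -15.6]
grip_width: 0.0251
finger_force: 40.2
clock: 21.5
position: [0.5323, -0.174, 0.1349]
tool_rot: [3.142, -0.003, -3.062]
force: [-5.0, -6.2, -14.0]
grip_width: 0.0253
finger_force: 40.0
clock: 22.12
position: [0.5683, -0.1713, 0.1404]
tool_rot: [-3.141, -0.001, -3.062]
force: [0.4, -6.4, -11.0]
grip_width: 0.0248
finger_force: 40.0
```

View pics/c6.png

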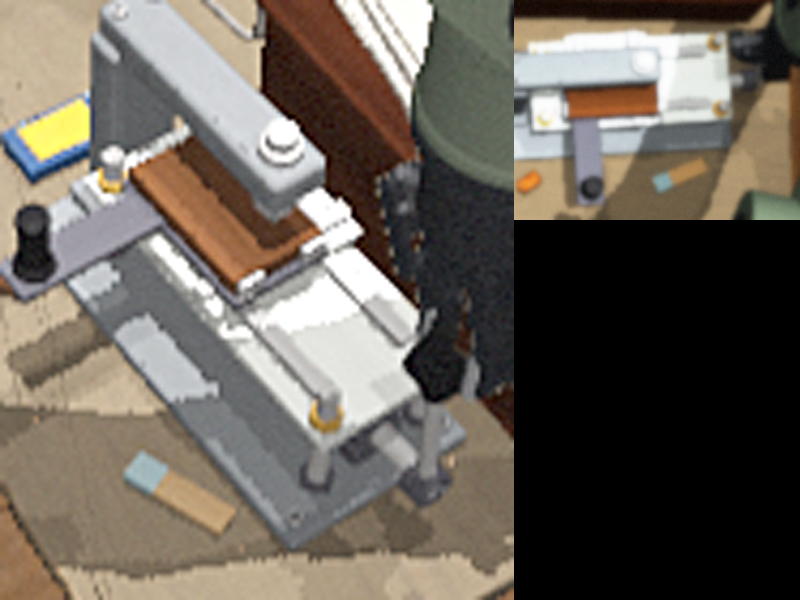

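The lever is upright at (435,370) in the crop, the table is up, the foot is on the large plug and the bystanders haven't moved. Handing in.

```bash
python3 nudge.py '[[0.015,[0,0,0],[0,0,0]],[0.015,[0,0,0],[0,0,0]],[0.015,[0,0,0],[0,0,0]]]'; python3 -c "
from workcell import bot, viewer, workorder, observe
print(workorder.job_done())"
```

```text
clock: 22.6
position: [0.5683, -0.1713, 0.1404]
tool_rot: [-3.141, -0.001, -3.062]
force: [0.1, -6.5, -10.2]
grip_width: 0.0248
finger_force: 40.0
the job is handed in; nothing more can be done
None
```

I pressed the small plug, then the large one, each within about 2–3 mm of centred under the foot by my measurements, and handed the job in at 22.6 s still gripping the lever upright; no verdict came back.

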